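# Switch the ball sorter to its other tray

### The job

The seesaw gate of the ball sorter is tipped to one side. With closed fingertips push down the raised end of the gate so that it rocks over its pivot and leads to the other chute, and only then push the white round knob of the feed stop fully down so that all three steel balls roll through the gate into the tray on that other side. Do not touch or lift the balls, leave the pot, the dish and the bottle where they are, and take the hand away at the end.

Things in the scene. Friction and masses are not known exactly. Their poses are not given: they have to be found in the camera images.
- sorter: Ball sorter fixed to the desk: grey base plate 150 x 244 mm, at the back a short feed channel sloping to the front, in the middle the seesaw gate, left and right of it a metal chute and a white tray. Origin on the desk under the gate's pivot; x to the back (away from the robot), y to the sorter's left, z up. All of it is below 133 mm.
- gate (a joint): Seesaw gate: grey trough 92 mm long, left to right under the feed mouth; pivot front to back, 75 mm above the desk; a steel tip weight above the pivot (top 39 mm over it) keeps it fully tipped. Rad: +0.28 = left end up (balls run to the right tray), -0.28 = right end up (balls run to the left tray). Pushed past 0 (12 mm down at a pad, under 2 N) it falls over by itself and stays.
- pad_left (a point): Press pad (dark rubber on a grey plate) at the left end of the gate, in front of the trough. Its top centre is this point; the pad is 24 mm by 22 mm, level with the trough floor, 42 mm from the pivot sideways, 38 mm in front of the middle of the trough. About 90 mm above the desk when raised, 67 mm when lowered, 78 mm as it crosses the middle.
- pad_right (a point): Press pad at the right end of the gate, in front of the trough. Its top centre is this point; the pad is 24 mm by 22 mm, level with the trough floor, 42 mm from the pivot sideways, 38 mm in front of the middle of the trough. About 90 mm above the desk when raised, 67 mm when lowered, 78 mm as it crosses the middle.
- stop (a joint): The stop of the feed: a steel blade across the channel that holds the balls back, joined to a push knob. Value in m: 0 = up (closed), 0.015 = pushed fully down, blade below the channel floor, balls roll. Takes about 3 N, has no spring and stays where it is left.
- stop_knob (a point): Top centre of the stop's push knob: white round cap of 20 mm diameter on a post to the right of the feed channel, behind the gate; 125 mm above the desk when up, 110 mm when fully down; pushed straight down.
- tray_left (a point): Middle of the floor of the left white tray (60 x 54 mm outside, walls 40 mm), 94 mm to the left of the pivot. Beyond it, behind and to the left, stands the tall microscope of the place (x 0.5 to 0.85, y -0.2 to 0.1): bring the hand round it on the robot's side.
- tray_right (a point): Middle of the floor of the right white tray, 94 mm to the right of the pivot.
- ball1_center (a point): Centre of the front one of three loose steel balls, 16 mm diameter, waiting in a row in the feed channel behind the stop, tops about 105 mm above the desk.
- ball2_center (a point): Centre of the middle ball.
- ball3_center (a point): Centre of the rear ball.
- pot: Bystander: loose square sample pot with lid, 46 x 52 x 53 mm, behind the sorter at its right; origin under its middle.
- dish: Bystander: loose round petri dish, 61 mm diameter, 16 mm high, in front of the sorter; origin under its middle.
- bottle: Bystander: loose dropper bottle, 32 mm diameter, 99 mm high, behind the sorter at its left; origin under its middle.
- ball1: The same ball as ball1_center, as a body (its axes turn as it rolls).
- ball2: The same ball as ball2_center, as a body (its axes turn as it rolls).
- ball3: The same ball as ball3_center, as a body (its axes turn as it rolls).

How it is judged:
On the way, in this order (a step that is already met when the one before it is completed fails the run):
1. the gate has been rocked over to the side it did not lead to at the start (distance of pad_left from where it was at the start of the episode above 0.018 m and (value of joint gate above 0.2 rad or value of joint gate below -0.2 rad)), for 0.2 s.
2. the feed stop is pushed down (value of joint stop above 0.011 m), for 0.1 s.
At the end, for the whole second after the job is handed in: the gate rests tipped to the side it did not lead to at the start (beyond 0.2 rad, pads moved more than 18 mm), the stop is down by more than 11 mm of its 15 mm, and all three balls lie inside the tray at the gate's low end, slower than 0.1 m/s (all of step 1 and ((value of joint gate below -0.2 rad and y of ball1_center in the frame of sorter between 0.066 and 0.122 m and x of ball1_center in the frame of sorter between -0.03 and 0.03 m and z of each of ball1_center, ball2_center, ball3_center in the frame of sorter below 0.048 m and y of ball2_center in the frame of sorter between 0.066 and 0.122 m and x of ball2_center in the frame of sorter between -0.03 and 0.03 m and y of ball3_center in the frame of sorter between 0.066 and 0.122 m and x of ball3_center in the frame of sorter between -0.03 and 0.03 m) or (value of joint gate above 0.2 rad and y of ball1_center in the frame of sorter between -0.122 and -0.066 m and x of ball1_center in the frame of sorter between -0.03 and 0.03 m and z of each of ball1_center, ball2_center, ball3_center in the frame of sorter below 0.048 m and y of ball2_center in the frame of sorter between -0.122 and -0.066 m and x of ball2_center in the frame of sorter between -0.03 and 0.03 m and y of ball3_center in the frame of sorter between -0.122 and -0.066 m and x of ball3_center in the frame of sorter between -0.03 and 0.03 m)) and value of joint stop above 0.011 m and linear speed of each of ball1, ball2, ball3 below 0.1 m/s); the robot touches nothing.
It fails at once if the pot, the dish or the bottle is pushed, tipped or carried away (more than 15 mm) (distance of any of pot, dish, bottle from where it was at the start of the episode above 0.015 m).
It fails at once if a ball is touched with the gripper or the arm (contact force between any of the fingers, the arm and ball1 above 0.3 N or contact force between any of the fingers, the arm and ball2 above 0.3 N or contact force between any of the fingers, the arm and ball3 above 0.3 N).
It fails at once if a ball is lifted (height (world z) of any of ball1_center, ball2_center, ball3_center above 0.125 m).
It also fails if it takes over 48 s, if anything falls off the work surface, if the arm or the gripper's body presses on something with over 40 N, if the wrist force passes 120 N, or if a joint passes its speed limit or range.

### The arm

A 6-joint arm with a two-finger parallel gripper is mounted at the origin on a cart in front of the work surface, level with it; the furniture and walls round the work are solid. World frame = base frame: x ahead of the robot, y to its left, z up, the work surface at z = 0. Lengths are in m, angles in rad, forces in N, time in s.
With the tool pointing down it reaches from about 0.3 to 0.75 m from the base axis. Payload 8.5 kg.
Tool frame: the origin (TCP) lies midway between the tips of the shut fingers; the grasp point (between the pads) lies 19 mm behind it; z points along the fingers, y is the line along which they close (so a half turn about z gives the same grasp; the last joint's range is limited). The gripper opens to 85 mm and grips with 20 to 120 N. Pads are 22 mm wide; open, the fingers measure 114 mm over their backs; the gripper's body (76 mm by 85 mm) begins 54 mm behind the grasp point. The pads swing forward as they close: fully open they stand 13 mm farther back than shut.
Start: joints at [0.918, 0.381, 1.297, -0, 1.464, -0.215], TCP at [0.233, 0.498, 0.231] pointing down, gripper open.
Joint ranges: [-3.11, 3.11], [-0.89, 2.33], [0.22, 2.48], [-1.42, 4.56], [0.17, 2.85], [-2.88, 2.88]. Speed limits (rad/s): [2.39, 2.39, 3.14, 3.14, 3.14, 3.14].

### API

Orientations are given as a unit quaternion [x, y, z, w].
In Python, from cell import sensors, eyes, sign_off gives the robot as it stands.
- The arm moves only by the shell command python3 -m pendant 'ROWS' [FORCE]. ROWS is JSON, one flat list of numbers, 7 for each row, row after row: the opening, from -1 (shut) to 1 (fully open), then the shift along the tool's x, y, z as a fraction of full scale, then the turn, a rotation vector about the tool's x, y, z as a fraction of full scale. In form: [jaw, dx, dy, dz, ax, ay, az, jaw, dx, dy, dz, ax, ay, az, ...]. A call has 1 to 20 rows; each row shifts and turns the commanded pose from where the row before left it, along the tool's axes as they then stand; what a row does not reach is not made up. Full scale, the value 1, is 15 cm for a shift and 90 degrees for a turn. A row lasts 1/8 s, in which the tool goes at most 62.5 mm and 10.7 degrees, less where a joint would pass 70% of its speed; a pose out of reach is approached as far as the arm can. A call with a number of a shift or a turn outside -1 to 1 is refused whole. A call with a gripper value outside its range is refused whole. The fingers move at their own pace and stop on an object; FORCE is the grip in N (left out, the last holds). Time passes only in rows, so rows that do not move let the fingers close. It gives the time, the measured TCP pose, the force, the opening and the grip force at its end, in the units of the state.
- sensors.read_state(): the state, without advancing time (a new reading comes with each control period).
- eyes.get_image(name): name is "scene" or "top" or "wrist"; returns the picture (384x512x3 uint8, red, green, blue); there is no depth.
- eyes.camera_params(name): a dict with "intrinsics" (3x3 intrinsics, pixels), "k1" (the pictures are not rectified: a ray, as slopes to the right and down, at radius r is drawn at 1 + k1 r^2 times it, then the intrinsics apply), "origin" and "orientation" of the camera in the world. Camera axes: x right, y down, z forward; pixel columns grow to the right and rows downward; lengths in m; the calibration is good to about 2 mm. A picture is of the moment at which its call begins: read the wrist's pose just before it. camera_params takes no time and is no camera call; for the wrist camera it gives the pose at the moment of the call.
- sign_off(): hands the job in; it is judged then, once.
The state is a dict: "clock": time; "joint_pos": joint angles; "joint_velocities": joint speeds; "joint_torque": joint torques, N m; "eef_pos": TCP position; "tool_rot": TCP orientation; "force": force on the tool from outside, world axes, zero at the start; "wrist_torque": the same for the moment, N m; "width": opening from 0.0 (shut) to 1.0 (fully open); "finger_force": force on a finger pad.
Only numpy, scipy, OpenCV 4.12 (cv2) and the standard library are available. Lean on these libraries where they do the work, as an engineer would, in place of code of your own. Each camera call takes 0.05 s, during which the arm holds its last target. There are 200 camera calls.

## Working session

There is one attempt and no reset: what is moved stays moved. The work goes in short steps, Python scripts to look and compute and a shell command to move; the robot and the scene stay as the last step left them, time stands still between calls to the robot, and variables do not carry over. Pictures are saved under pics/ and viewed, at most 10 in all, crops included, and the job is handed in when it is done.

```bash
mkdir -p pics; python3 - <<'E'
from cell import sensors, eyes
import cv2
s=sensors.read_state();print({k:s[k] for k in('clock','eef_pos','tool_rot','width')})
for n in('scene','top'):
    im=eyes.get_image(n);cv2.imwrite(f'pics/{n}0.png',im[:,:,::-1]);p=eyes.camera_params(n);print(n,p)
E
```

```text
{'clock': 0.0, 'eef_pos': array([0.23298772, 0.49787754, 0.23071828]), 'tool_rot': array([ 2.17160297e-01,  9.76135679e-01, -6.74061045e-04, -2.95115164e-04]), 'width': 0.9987344142255109}
scene {'intrinsics': array([[431.62366333,   0.        , 258.60172872],
       [  0.        , 431.62366333, 194.8523926 ],
       [  0.        ,   0.        ,   1.        ]]), 'k1': 0.05275787642574528, 'origin': array([0.1285551 , 0.12582725, 0.68079899]), 'orientation': array([-0.31978872,  0.85783128, -0.37613165,  0.14277838])}
top {'intrinsics': array([[355.38171062,   0.        , 251.60991082],
       [  0.        , 355.38171062, 192.00808196],
       [  0.        ,   0.        ,   1.        ]]), 'k1': 0.023233487034770052, 'origin': array([ 0.40058673, -0.3558206 ,  0.95771554]), 'orientation': array([-0.69624353,  0.7146746 , -0.03974687,  0.05390128])}
```

View pics/scene0.png

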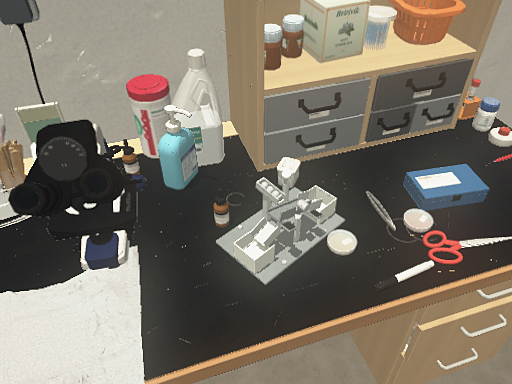

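View pics/top0.png

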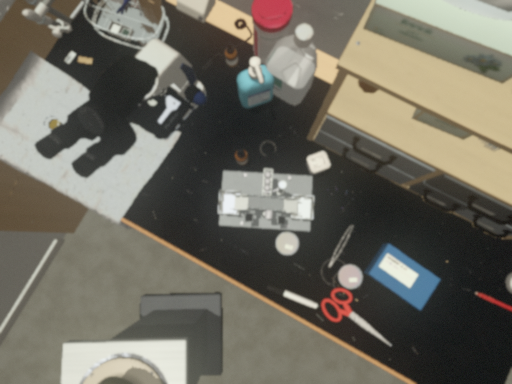

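The sorter sits at about (280,230) in the scene view and (266,200) in the top view. I'll enlarge both.

```bash
python3 - <<'E'
import cv2,numpy as np
a=cv2.imread('pics/scene0.png')[150:285,205:365];b=cv2.imread('pics/top0.png')[145:260,205:340]
cv2.imwrite('pics/c1.png',cv2.resize(a,None,fx=4.4,fy=4.4,interpolation=cv2.INTER_CUBIC))
cv2.imwrite('pics/c2.png',cv2.resize(b,None,fx=5,fy=5,interpolation=cv2.INTER_CUBIC))
E
```

```text
(no output)
```

View pics/c1.png

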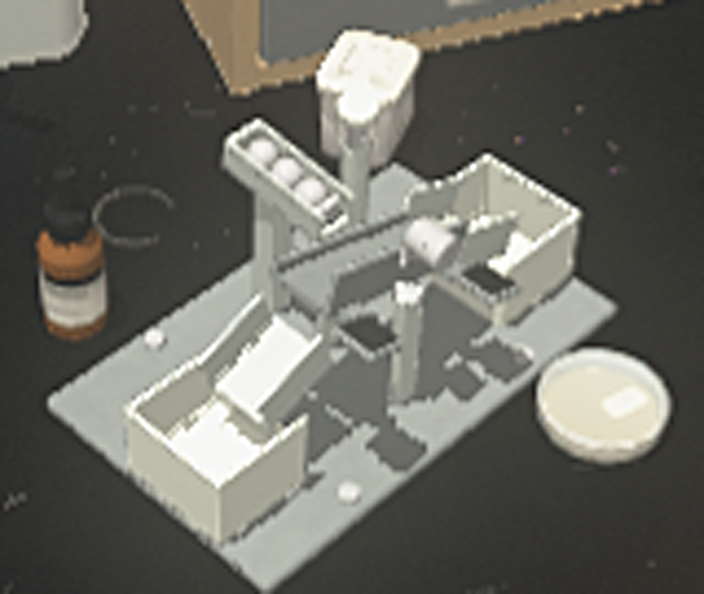

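View pics/c2.png

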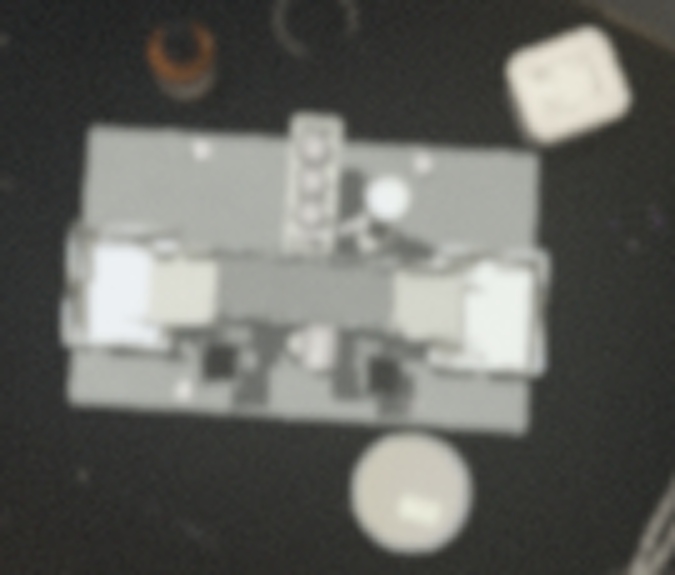

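The scene crop shows the weight leaning right and the right pad (490,280) low, so the left end is up and I press pad_left, at (370,330) scene and (218,362) top. The knob is at about (360,100) scene and (388,198) top. Next I triangulate these.

```bash
cat >h.py <<'E'
import numpy as np,cv2
from scipy.spatial.transform import Rotation as R
from scipy.optimize import least_squares
def proj(p,P):
    c=R.from_quat(p['orientation']).inv().apply(np.atleast_2d(P)-p['origin']);u=c[:,:2]/c[:,2:]
    u=u*(1+p['k1']*(u**2).sum(1,keepdims=True));K=p['intrinsics'];return u*[K[0,0],K[1,1]]+K[:2,2]
E
python3 - <<'E'
from h import *
from cell import eyes
S,T=eyes.camera_params('scene'),eyes.camera_params('top')
s=lambda x,y:(np.array([x,y])+.5)/4.4-.5+[205,150]
t=lambda x,y:(np.array([x,y])+.5)/5-.5+[205,145]
pts={'knob':(s(360,100),t(388,198)),'padL':(s(370,330),t(218,362)),'padR':(s(490,280),t(383,377)),'b1':(s(312,190),t(312,213)),'b3':(s(263,150),t(315,148)),'dish':(s(603,395),t(411,492)),'LF':(s(265,590),t(68,405)),'LB':(s(50,402),t(90,125)),'RF':(s(617,305),t(525,432))}
for n,(a,b) in pts.items():
    f=lambda P:np.r_[proj(S,P)[0]-a,proj(T,P)[0]-b]
    r=least_squares(f,[.5,-.3,.1]);print(n,r.x.round(4),r.fun.round(1))
# pose fit using known geometry: yaw,x,y, pads at (-.038,±.042c..), plate corners unknown x offset
def g(q):
    x,y,w,xo,h,kx,ky=q;c,sn=np.cos(w),np.sin(w);
    W=lambda a,b,z:[x+c*a-sn*b,y+sn*a+c*b,z]
    M={'padL':W(-.038,.042,.090),'padR':W(-.038,-.042,.067),'LF':W(xo-.075,.122,h),'LB':W(xo+.075,.122,h),'RF':W(xo-.075,-.122,h),'knob':W(kx,ky,.125)}
    return np.concatenate([np.r_[proj(S,M[n])[0]-pts[n][0],proj(T,M[n])[0]-pts[n][1]] for n in M]),M
r=least_squares(lambda q:g(q)[0],[.5,-.3,0,0,.006,.05,-.03],x_scale=.1);print(r.x.round(4),r.fun.round(1))
for n,v in g(r.x)[1].items():print(n,np.round(v,4))
E
```

```text
knob [ 0.5273 -0.4135  0.1281] [-0.3 -0.   0.2  0.3]
padL [ 0.4544 -0.3304  0.0925] [-0.2 -0.   0.2  0.2]
padR [ 0.4469 -0.4118  0.0659] [-0.1 -0.   0.   0.1]
b1 [ 0.5257 -0.3782  0.0979] [-0.2 -0.   0.1  0.2]
b3 [ 0.557  -0.3805  0.1028] [-0.2 -0.   0.1  0.2]
dish [ 0.3891 -0.4273  0.0167] [-0.1 -0.   0.   0.1]
LF [ 0.4402 -0.2466  0.0084] [ 0.2  0.  -0.2 -0.2]
LB [ 0.5892 -0.2624  0.0056] [-0.8 -0.2  0.7  0.9]
RF [ 0.4194 -0.4891  0.0079] [ 0.1  0.  -0.  -0.1]
[ 0.4888 -0.3747 -0.0896  0.0158  0.0061  0.0431 -0.0364] [-0.7  1.1 -0.2  0.2  0.2 -0.8  0.6 -0.1  0.4  0.2  0.4 -0.4 -1.5 -0.3
  0.2  0.5  0.6  0.3  0.5  0.1 -0.4  0.6  0.6  0. ]
padL [ 0.4547 -0.3294  0.09  ]
padR [ 0.4472 -0.4131  0.067 ]
LF [ 0.4407 -0.2478  0.0061]
LB [ 0.5901 -0.2613  0.0061]
RF [ 0.4189 -0.4909  0.0061]
knob [ 0.5284 -0.4148  0.125 ]
```

Left end up is confirmed: pad_left is at (0.4545,-0.330,0.090) and the knob at (0.528,-0.414,0.125). I'm moving now, turning 20° to line up with the sorter and shutting the fingers on the way.

```bash
python3 -m pendant '[-1,0,0,0,0,0,-0.111, -1,0,0,0,0,0,-0.111, -1,-0.143,-0.264,0,0,0,0, -1,-0.143,-0.264,0,0,0,0, -1,-0.143,-0.264,0,0,0,0, -1,-0.143,-0.264,0,0,0,0, -1,-0.143,-0.264,0,0,0,0, -1,-0.143,-0.264,0,0,0,0, -1,0,0,0,0,0,0, -1,0,0,0,0,0,0]'
```

```text
clock: 1.35
eef_pos: [0.34, 0.2502, 0.2312]
tool_rot: [0.045, 0.999, 0.0, -0.0]
force: [-0.7, 0.1, 0.8]
width: -0.002
finger_force: 0.0
```

```bash
python3 -m pendant '[-1,-0.026,-0.293,0,0,0,0, -1,-0.026,-0.293,0,0,0,0, -1,-0.026,-0.293,0,0,0,0, -1,-0.026,-0.293,0,0,0,0, -1,-0.026,-0.293,0,0,0,0, -1,-0.026,-0.293,0,0,0,0, -1,-0.026,-0.293,0,0,0,0, -1,-0.026,-0.293,0,0,0,0, -1,-0.026,-0.293,0,0,0,0, -1,-0.026,-0.293,0,0,0,0, -1,-0.026,-0.293,0,0,0,0, -1,-0.026,-0.293,0,0,0,0, -1,0,0,0,0,0,0, -1,0,0,0,0,0,0]'; python3 - <<'E'
from cell import sensors
print(sensors.read_state()['joint_pos'].round(2))
E
```

```text
clock: 3.1
eef_pos: [0.3403, -0.2783, 0.2311]
tool_rot: [0.044, 0.999, 0.0, -0.0]
force: [0.6, -0.7, -1.4]
width: 0.001
finger_force: 0.0
[-0.96  0.19  1.58  0.    1.38 -2.44]
```

```bash
python3 -m pendant '[-1,-0.262,-0.084,0,0,0,0, -1,-0.262,-0.084,0,0,0,0, -1,-0.262,-0.084,0,0,0,0, -1,0,0,0.25,0,0,0, -1,0,0,0.25,0,0,0, -1,0,0,0.25,0,0,0, -1,0,0,0,0,0,0, -1,0,0,0,0,0,0]'; python3 - <<'E'
from h import *
from cell import eyes,sensors
s=sensors.read_state();im=eyes.get_image('wrist')
w=cv2.resize(im[:,:,::-1],(400,300))
a=eyes.get_image('scene')[150:285,205:365,::-1]
cv2.imwrite('pics/p2.png',np.hstack([w,cv2.resize(a,(356,300),interpolation=cv2.INTER_CUBIC)]))
E
```

```text
clock: 4.1
eef_pos: [0.4548, -0.3274, 0.1205]
tool_rot: [0.044, 0.999, -0.001, 0.001]
force: [0.1, -0.1, -0.2]
width: -0.0
finger_force: 0.0
```

View pics/p2.png

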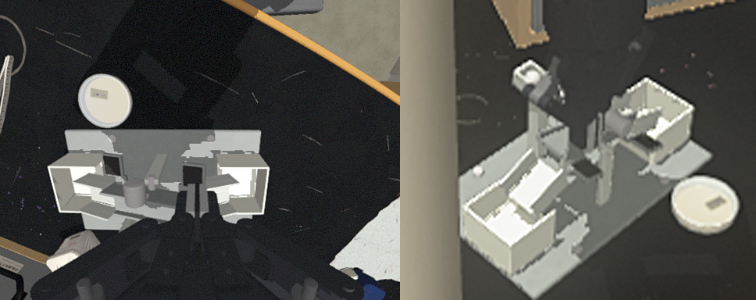

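The wrist view shows the shut tips right over the dark left pad (193,172). Pressing down to about 0.073 and lifting back.

```bash
python3 -m pendant '[-1,0,0,0.08,0,0,0, -1,0,0,0.08,0,0,0, -1,0,0,0.04,0,0,0, -1,0,0,0.04,0,0,0, -1,0,0,0.04,0,0,0, -1,0,0,0.035,0,0,0, -1,0,0,0,0,0,0, -1,0,0,0,0,0,0]'; python3 -m pendant '[-1,0,0,-0.2,0,0,0, -1,0,0,-0.25,0,0,0, -1,0,0,-0.25,0,0,0, -1,0,0,0,0,0,0, -1,0,0,0,0,0,0]';python3 - <<'E'
from h import *
from cell import eyes,sensors
im=eyes.get_image('wrist')
w=cv2.resize(im[:,:,::-1],(400,300))
a=eyes.get_image('scene')[150:285,205:365,::-1]
cv2.imwrite('pics/p3.png',np.hstack([w,cv2.resize(a,(356,300),interpolation=cv2.INTER_CUBIC)]))
E
```

```text
clock: 5.2
eef_pos: [0.4541, -0.3277, 0.0717]
tool_rot: [0.045, 0.999, -0.0, 0.0]
force: [-0.3, 0.5, 0.6]
width: -0.002
finger_force: 0.0
clock: 5.82
eef_pos: [0.4537, -0.3273, 0.176]
tool_rot: [0.045, 0.999, 0.0, -0.0]
force: [-0.3, -0.4, 0.1]
width: 0.003
finger_force: 0.0
```

View pics/p3.png

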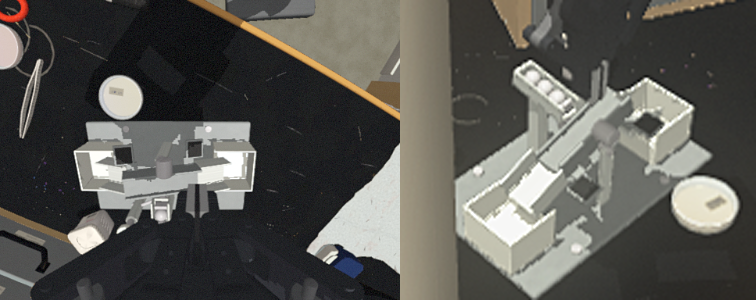

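The gate has rocked over: the weight now leans left and the right end is up. Moving above the knob.

```bash
python3 -m pendant '[-1,-0.182,-0.177,0,0,0,0, -1,-0.182,-0.177,0,0,0,0, -1,-0.182,-0.177,0,0,0,0, -1,0,0,0.12,0,0,0, -1,0,0,0.12,0,0,0, -1,0,0,0,0,0,0, -1,0,0,0,0,0,0]';python3 - <<'E'
from h import *
from cell import eyes,sensors
im=eyes.get_image('wrist')
w=cv2.resize(im[:,:,::-1],(400,300))
a=eyes.get_image('scene')[150:285,205:365,::-1]
cv2.imwrite('pics/p4.png',np.hstack([w,cv2.resize(a,(356,300),interpolation=cv2.INTER_CUBIC)]))
s=sensors.read_state();T=np.r_[s['eef_pos']];p=eyes.camera_params('wrist')
print('tip/knob px in panel',(proj(p,[T,[.528,-.414,.125]])*.78125).round())
E
```

```text
clock: 6.8
eef_pos: [0.5286, -0.4144, 0.1409]
tool_rot: [0.045, 0.999, -0.0, 0.0]
force: [-0.3, -0.6, -0.3]
width: -0.0
finger_force: 0.0
tip/knob px in panel [[197. 195.]
 [198. 183.]]
```

View pics/p4.png

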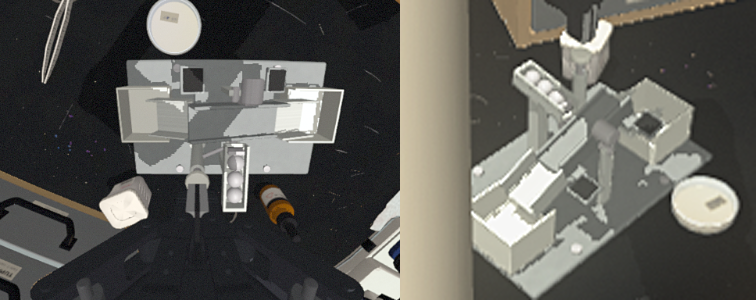

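The tips are over the knob (197,180) and clear of the channel. Pressing down, then lifting.

```bash
python3 -m pendant '[-1,0,0,0.05,0,0,0, -1,0,0,0.04,0,0,0, -1,0,0,0.04,0,0,0, -1,0,0,0.04,0,0,0, -1,0,0,0.03,0,0,0, -1,0,0,0.01,0,0,0, -1,0,0,0,0,0,0, -1,0,0,0,0,0,0]'
```

```text
clock: 7.9
eef_pos: [0.5285, -0.4142, 0.1099]
tool_rot: [0.044, 0.999, -0.0, 0.0]
force: [-3.7, 1.8, 7.4]
width: -0.0
finger_force: 3.7
```

```bash
python3 -m pendant '[-1,0,0,0.01,0,0,0, -1,0,0,0.005,0,0,0, -1,0,0,0,0,0,0]'; python3 -m pendant '[-1,0,0,-0.3,0,0,0, -1,0,0,-0.3,0,0,0, -1,0.3,0.1,0,0,0,0, -1,0.3,0.1,0,0,0,0, -1,0.3,0.1,0,0,0,0, -1,0.3,0.1,0,0,0,0, -1,0,0,0,0,0,0, -1,0,0,0,0,0,0,-1,0,0,0,0,0,0,-1,0,0,0,0,0,0,-1,0,0,0,0,0,0,-1,0,0,0,0,0,0,-1,0,0,0,0,0,0,-1,0,0,0,0,0,0]';python3 - <<'E'
from h import *
from cell import eyes
im=eyes.get_image('top')[145:260,205:340,::-1]
a=eyes.get_image('scene')[150:285,205:365,::-1]
cv2.imwrite('pics/p5.png',np.hstack([cv2.resize(im,(400,340),interpolation=cv2.INTER_CUBIC),cv2.resize(a,(400,340),interpolation=cv2.INTER_CUBIC)]))
E
```

```text
clock: 8.28
eef_pos: [0.5286, -0.4144, 0.1097]
tool_rot: [0.044, 0.999, -0.001, 0.001]
force: [-5.3, 5.2, 18.3]
width: 0.001
finger_force: 9.3
clock: 10.02
eef_pos: [0.3545, -0.3385, 0.1968]
tool_rot: [0.045, 0.999, -0.0, 0.0]
force: [0.7, -1.0, -0.3]
width: 0.003
finger_force: 0.0
```

View pics/p5.png

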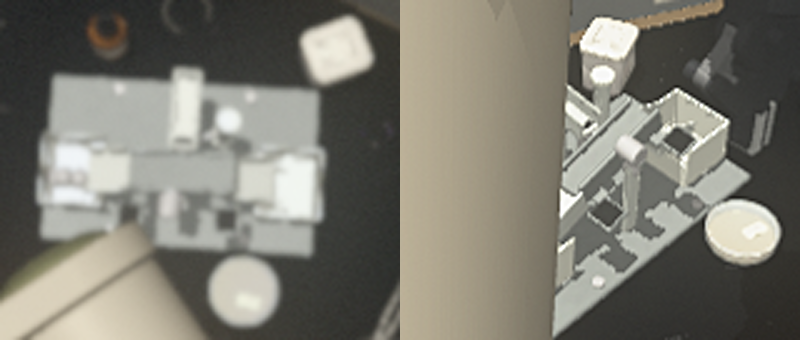

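The feed channel (185,110) is empty and there are marks in the left tray (72,170). One close crop to confirm three balls before signing off.

```bash
python3 -m pendant '[-1,0,0,0,0,0,0,-1,0,0,0,0,0,0,-1,0,0,0,0,0,0,-1,0,0,0,0,0,0]' >/dev/null; python3 - <<'E'
from h import *
from cell import eyes
a=eyes.get_image('top')[180:235,210:270,::-1]
w=eyes.get_image('wrist')[:,:,::-1]
cv2.imwrite('pics/p6.png',np.hstack([cv2.resize(a,(330,300),interpolation=cv2.INTER_CUBIC),cv2.resize(w,(400,300))]))
E
```

```text
(no output)
```

View pics/p6.png

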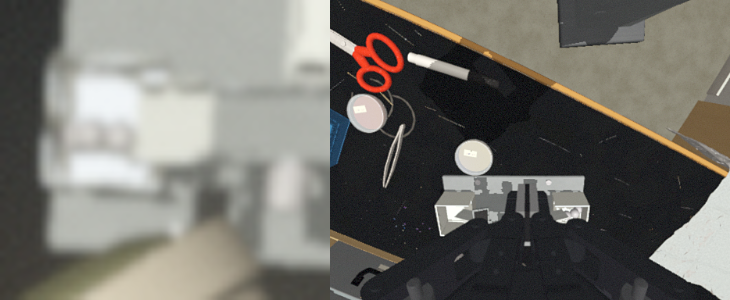

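```bash
python3 -m pendant '[-1,0,-0.3,-0.2,0,0,0,-1,0,-0.3,-0.2,0,0,0,-1,0,-0.3,0,0,0,0,-1,0,0,0,0,0,0,-1,0,0,0,0,0,0,-1,0,0,0,0,0,0]'; python3 - <<'E'
from h import *
from cell import eyes
a=eyes.get_image('scene')[190:285,205:325,::-1]
w=eyes.get_image('wrist')[:,:,::-1]
cv2.imwrite('pics/p7.png',np.hstack([cv2.resize(a,(480,380),interpolation=cv2.INTER_CUBIC),cv2.resize(w,(320,380))]))
E
```

```text
clock: 11.48
eef_pos: [0.3428, -0.4719, 0.257]
tool_rot: [0.044, 0.999, 0.0, 0.0]
force: [0.9, 0.2, 0.1]
width: -0.0
finger_force: 0.0
```

View pics/p7.png

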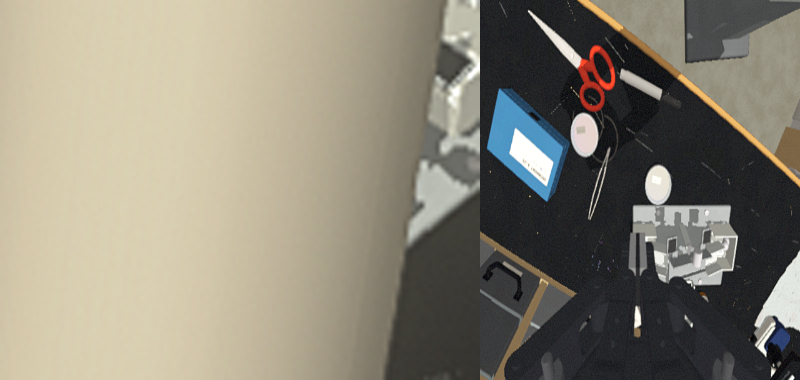

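The channel is empty and the gate is tipped left. My picture views are used up, so I'll count the balls in the left tray numerically.

```bash
python3 - <<'E'
from h import *
from cell import eyes
p=eyes.camera_params('top');c,s=np.cos(-.09),np.sin(-.09)
W=lambda a,b,z:[.4888+c*a-s*b,-.3747+s*a+c*b,z]
u,v=proj(p,W(0,.094,.02))[0].round().astype(int);print(u,v)
g=cv2.cvtColor(eyes.get_image('top'),cv2.COLOR_RGB2GRAY).astype(int);o=cv2.cvtColor(cv2.imread('pics/top0.png'),cv2.COLOR_BGR2GRAY).astype(int)
d=g-o
for r in range(v-13,v+14):print(' '.join('%4d'%x for x in d[r,u-12:u+22]))
E
```

```text
230 203
   0    3    4    3    3    3    4    2    4    3    5    3    2    3    2    4    3    3    2    3    4    3    4    4    3    2    4    4    4    3    4    3    4    2
   0    0    5    2    1    4    3    3    3    5    2    3    3    3    5    4    4    4    4    2    2    4    4    4    3    5    4    4    3    3    5    3    4    3
   1    2    4    2    1    1    4    3    4    4    3    5    4    1    3    2    4    3    4    3    4    5    3    1    3    2    4    5    2    3    3    3    3    4
   3    2    3    3    2    3    3    3    4    3    4    4    2    5    2    4    3    3    2    4    5    4    4    3    4    1    2    4    4    5    6    7    6    3
   2    3    4    3    3    2    3    3    5    4    4    4    4    4    3    4    4    5    4    4    4    4    4    4    4    2    4    4    5    8   14   14   13   10
   2    2    2    2    3    3    3    4    4    4    3    3    4    4    4    3    3    2    4    4    3    5    3    3    4    3    5    3    3   13   25   25   23   23
   1    4    3    3    6    3    2    4    3    2    2    4    4    4   
[... 2797 characters left out ...]
   -2    5   14   13
   4    3    4    3    4    3    4    4    3    5    2    3    2    4    4    2    3    2    3    3    4    5    4    3    3    5    5    1    2    2    2   12   18   18
   2    1    3    3    3    4    3    1    2    2    4    4    4    3    3    4    4    3    3    4    4    4    4    3    4    4    7    6    3    5    8   16   20   21
   2    1    3    2    3    2    2    4    2    3    3    3    5    4    4    4    4    2    4    3    1    3    3    4    3    5    8    4    1    5    9    9   14   23
   2    3    3    3    4    3    3    4    4    3    2    4    2    2    1    2    3    1    2    4    2    3    2    1    5    4    5    2    2    3    4    4    6   19
```

The top view clearly shows only about two ball widths, so I'll get a closer wrist view to locate the third.

```bash
python3 -m pendant '[-1,-0.25,0.143,0,0,0,0,-1,-0.25,0.143,0,0,0,0,-1,-0.25,0.143,0,0,0,0,-1,-0.25,0.143,0.25,0,0,0,-1,0,0,0,0,0,0,-1,0,0,0,0,0,0]'; python3 - <<'E'
from h import *
from cell import eyes
p=eyes.camera_params('wrist');im=eyes.get_image('wrist');cv2.imwrite('pics/w8.png',im[:,:,::-1])
c,s=np.cos(-.09),np.sin(-.09)
W=lambda a,b,z:[.4888+c*a-s*b,-.3747+s*a+c*b,z]
def rect(x0,x1,y0,y1,z,step,name):
    # resample on horizontal plane z, rows = x back->front, cols = y left->right
    xs=np.arange(x1,x0,-step);ys=np.arange(y1,y0,-step)
    P=np.array([W(a,b,z) for a in xs for b in ys]);q=proj(p,P).astype(np.float32).reshape(len(xs),len(ys),2)
    g=cv2.remap(cv2.cvtColor(im,cv2.COLOR_RGB2GRAY),q[...,0],q[...,1],cv2.INTER_AREA)
    print(name,q[0,0],q[-1,-1])
    for r in g:print(' '.join('%3d'%v for v in r))
rect(-.033,.033,.062,.124,.014,.0025,'trayL')
rect(.025,.095,-.014,.014,.095,.004,'channel')
E
```

```text
clock: 12.38
eef_pos: [0.4994, -0.4009, 0.22]
tool_rot: [0.044, 0.999, -0.0, 0.0]
force: [0.0, 0.2, 0.0]
width: -0.003
finger_force: 0.0
trayL [365.90402 180.2499 ] [324.8018  129.66565]
134 141 138 139 140 139 137 154 212 180 153 154 147 127 115 116 120 115 121 121 120 121 121 122 119
116 127 138 143 147 145 147 143 152 146 152 139 118 120 120 121 119 121 119 119 118 118 125 136 129
115 113 136 176 182 177 208 232 234 240 229 191 155 130 122 137 147 134 155 134 148 179 201 166 181
114 112 138 183 179 188 189 204 228 225 226 224 227 203 196 187 213 171 208 209 220 237 209 207 236
115 115 138 181 179 242 255 255 255 255 255 255 255 255 245 203 239 240 241 238 237 235 237 235 234
113 116 152 181 177 236 255 255 255 255 254 255 254 255 236 235 234 233 232 232 232 232 233 234 234
114 111 176 179 177 229 255 255 254 254 254 255 255 255 236 233 235 235 236 236 237 236 234 235 235
114 113 178 184 176 229 254 255 254 254 255 255 255 255 236 234 234 234 234 234 234 234 234 234 234
115 110 182 202 177 242 255 254 254 255 255 254 255 255 239 235 236 235 235 235 233 234 234 234 236
117 111 178 2
[... 1642 characters left out ...]
 134 133 133 131 134 147 157 150 132 122 113
 30  29  44 184 174 108 104 126 123 131 118 108 107 109 109 107 107 107 112 139 135 146 103 107 110
channel [287.84277 255.04352] [267.30518 197.25179]
 32  88  32  37  31  34  58
 27  42  52  31  25  34  43
 39 250 247 182  34  30  32
 41 206 110 111  39  26  26
 39 214 223 223 149 149 236
 34 226 174 253 178 171 239
 19 227 241 250 251 247 239
 19 212 189 250 250 247 242
 20 221 182 251 250 248 245
 29 227 197 251 250 247 245
 26 222 227 252 251 248 247
 36 231 217 251 251 248 248
185 228 223 251 252 248 248
181 229 188 252 253 248 250
184 233 221 251 253 248 241
182 239 185 251 253 247 242
180 245 173 250 253 248 243
183 238 154 235 238 233 241
```

```bash
python3 - <<'E'
from h import *
from cell import eyes
c,s=np.cos(-.09),np.sin(-.09)
W=lambda a,b,z:[.4888+c*a-s*b,-.3747+s*a+c*b,z]
for n in('wrist','top'):
    p=eyes.camera_params(n);im=cv2.cvtColor(eyes.get_image(n),cv2.COLOR_RGB2GRAY);print(n,p['origin'].round(3))
    for nm,xs,ys,f in(('gate',np.arange(.024,-.028,-.004),np.arange(.074,-.056,-.004),lambda a,b:.083-.287*b),('channel',np.arange(.09,-.002,-.004),np.arange(.018,-.03,-.003),lambda a,b:.098+.16*(a-.0365))):
        q=proj(p,[W(a,b,f(a,b)) for a in xs for b in ys]).astype(np.float32).reshape(len(xs),len(ys),2)
        print(nm)
        for x,r in zip(xs,cv2.remap(im,q[...,0],q[...,1],cv2.INTER_LINEAR)):print('%6.3f|'%x,' '.join('%3d'%v for v in r))
E
```

```text
wrist [ 0.415 -0.393  0.362]
gate
 0.024| 158 169 189 182 185 182 182 183 181 180 182 185 180 182 181 181 131 251 233 219 190 208 112 136 237 190 121 123 115 183 181 180 180
 0.020| 182 185 182 146 169 145 128 169 183 185 181 182 182 181 181 182 185 165 128 144 159 132 142 113 106 129 122 121 116 185 181 180 181
 0.016| 120 120 120 120 119 120 119 123 155 145 149 170 136 145 168 155 148 158 159 148 165 161 152 148 164 154 159 140 150 146 183 182 183
 0.012| 183 193 165 184 207 209 175 192 187 184 185 169 185 184 184 187 186 186 185 188 179 190 186 187 188 185 183 190 190 174 164 159 160
 0.008| 248 236 234 234 234 234 234 233 191 181 184 182 180 180 182 182 181 182 184 182 185 186 183 183 184 186 185 185 188 109 122 122 122
 0.004| 243 235 236 234 234 235 232 234 189 178 179 180 181 183 182 181 179 179 180 183 183 185 184 187 188 187 187 155 108 108 231 161 144
 0.000| 244 235 234 234 233 234 235 235 196 180 180 181 180 180 181 179 182 179 181 182 183 184 134 110 111 110 112 110 113 107 153 151 154
-0.004| 239 236 234 233 235 235 233 234 191 181 181 182 181 181 184 182 179 182 183 18
[... 5233 characters left out ...]
  88 106 122 124 127 133 140 147 153 158 163 166 169
 0.034|  86  78  75  78  91 110 122 123 125 130 136 144 150 156 160 165
 0.030|  89  81  80  80  80  92 108 124 132 130 129 135 141 148 154 159
 0.026| 129 127 130 124 119 110  98 109 128 129 127 126 132 140 145 153
 0.022| 170 172 176 172 173 162 136 103  96 105 113 117 121 129 135 143
 0.018| 171 172 173 168 169 170 157 128  98  89  89  97 105 113 123 133
 0.014| 157 158 158 157 160 163 162 152 140 120  99  86  85  91  99 113
 0.010| 168 169 170 171 172 173 173 171 170 162 145 124 106  90  87  91
 0.006| 173 173 173 174 174 175 175 176 176 175 169 161 151 134 114  98
 0.002| 173 173 172 173 174 174 174 175 174 170 162 156 149 138 125 113
```

The channel, gate and chute are clear. Two balls show in the tray in a row from the outer wall, and a third may be hidden under the chute lip. I'll turn the hand so the wrist camera looks from the left side.

```bash
python3 -m pendant '[-1,0,0,0,0,0,0.118,-1,0,0,0,0,0,0.118,-1,0,0,0,0,0,0.118,-1,0,0,0,0,0,0.118,-1,0,0,0,0,0,0.118,-1,0,0,0,0,0,0.118,-1,0,0,0,0,0,0.118,-1,0,0,0,0,0,0.118,-1,0.23,-0.07,0,0,0,0,-1,0.23,-0.07,0,0,0,0,-1,0,0,0,0,0,0,-1,0,0,0,0,0,0]'; cat >tray.py <<'E'
from h import *
from cell import eyes
c,s=np.cos(-.09),np.sin(-.09)
W=lambda a,b,z:[.4888+c*a-s*b,-.3747+s*a+c*b,z]
p=eyes.camera_params('wrist');im=eyes.get_image('wrist');print(p['origin'].round(3));g=cv2.cvtColor(im,cv2.COLOR_RGB2GRAY)
xs=np.arange(.033,-.034,-.0025);ys=np.arange(.124,.058,-.0025)
q=proj(p,[W(a,b,.014) for a in xs for b in ys]).astype(np.float32).reshape(len(xs),len(ys),2)
print(q[0,0],q[-1,-1]);print('       ',' '.join('%3d'%round(y*1000) for y in ys))
for x,r in zip(xs,cv2.remap(g,q[...,0],q[...,1],cv2.INTER_LINEAR)):print('%6.3f|'%x,' '.join('%3d'%v for v in r))
E
python3 tray.py
```

```text
clock: 14.02
eef_pos: [0.4786, -0.3328, 0.22]
tool_rot: [0.708, 0.706, -0.0, 0.001]
force: [-0.5, 0.8, 0.7]
width: -0.004
finger_force: 0.0
[ 0.479 -0.248  0.362]
[297.16788 100.3397 ] [238.91527 149.17516]
        124 122 119 116 114 111 109 106 104 101  99  96  94  91  89  86  84  81  79  76  74  71  69  66  64  61  59
 0.033|  34 163 233 139 134 141 145 138 135 147 141 140 140 144 140 139 147 144 145 138 147 143 145 138 163 199 206
 0.031|  22 177 226 137 136 148 150 141 145 156 149 142 152 155 153 140 150 157 159 148 160 159 150 217 215 205 206
 0.028|  27 181 241 202 242 230 246 251 255 255 251 252 244 220 206 204 230 245 254 253 245 243 233 225 225 216 233
 0.026|  33 183 254 207 208 221 233 245 251 253 254 253 252 238 240 224 217 228 248 253 245 249 245 247 236 224 221
 0.023|  31 180 255 207 216 255 255 255 255 255 255 255 255 255 255 255 255 255 242 171 137 159 160 143 128 133 138
 0.021|  28 167 253 208 209 255 255 255 255 255 255 255 255 255 255 255 255 255 255 254 236 207 200 193 206 218 228
 0.018|  31 169 250 208 209 255 255 255 255 255 255 255 255 255 255 255 255 255 2
[... 1654 characters left out ...]
 240
-0.019|  35 171 237 207 246 255 255 255 255 255 255 255 255 255 255 255 255 255 255 252 205 207 181 176 141 121 126
-0.022|  28 178 240 209 239 255 255 255 255 255 255 255 255 255 255 255 255 255 255 244 206 208 184 239 195 128 133
-0.024|  36 197 246 206 230 255 255 255 255 255 255 255 255 255 255 255 255 255 255 255 255 255 228 237 224 208 177
-0.027|  38 213 255 220 221 252 253 253 255 255 255 254 253 254 254 255 255 254 253 254 254 255 236 239 223 213 210
-0.029|  33 184 250 247 247 250 255 248 242 247 249 246 250 245 242 239 248 252 255 253 245 240 249 250 250 242 208
-0.032|  41 158 215 207 145 134 135 145 157 161 135 130 130 138 149 158 170 172 135 132 137 127 134 132 129 176 206
```

From the left side all three balls show in the left tray, at local y of about 0.114, 0.101 and 0.085. I'll pull the hand back and hand in.

```bash
python3 -m pendant '[-1,0,0,-0.3,0,0,0,-1,0,-0.3,0,0,0,0,-1,0,-0.3,0,0,0,0,-1,0,-0.2,0,0,0,0,-1,0,0,0,0,0,0,-1,0,0,0,0,0,0]'; python3 -c "
from cell import sign_off
print(sign_off())"
```

```text
clock: 14.82
eef_pos: [0.359, -0.3324, 0.2644]
tool_rot: [0.708, 0.706, 0.0, 0.0]
force: [0.2, 0.7, 0.4]
width: -0.001
finger_force: 0.0
the job is handed in; nothing more can be done
None
```

The gate is rocked over to the left, the feed stop is fully down, all three balls are in the left tray, the hand is clear, and I handed the job in at about 15 s; sign-off returned no verdict.

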